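Stand the slim bottle up in the deep tub

TASK

The slim cleaner bottle has fallen over in the deep tub and must not be left on its side. Tip it up inside the tub until it can lean by itself against the end wall its cap points to, and let go of it there; then take hold of it afresh and leave it standing upright on its base, cap up, close to that wall (less than a finger's width, about 15 mm, of gap). Keep the bottle's base down inside the tub all the while, and leave the other things on the bench alone.

Things in the scene. Friction and masses are not known exactly. Their poses are not given: they have to be found in the camera images.
- bin: Grey open-topped tub fixed to the bench, outside 250 (its x) x 260 (y) x 105 mm high, walls and floor 5 mm thick: inside 240 x 250 mm, 100 mm deep. Origin: centre of its underside, on the bench top; z up, x level, roughly away from the robot, to the end wall the bottle's cap points to (inner face at x = +120 mm). Inner floor at z = 5 mm.
- bottle_mid (a point): Centre of the slim white bottle, 168 mm long: body 36 x 36 mm, 128 mm long from the base; 10 mm tapering shoulder; black cap 24 mm in diameter, 30 mm long. z runs from base to cap, x and y square to the flat sides. 110 to 225 g, balances about 75 mm from its base. At first it lies on a flat side on the tub's floor, cap towards the tub's +x wall (askew up to 10 degrees).
- bottle_base (a point): Centre of the underside (base) of the bottle, 84 mm from its centre; same axes.
- bottle_cap (a point): Centre of the flat top of the bottle's cap, 84 mm from its centre; same axes.
- torch_mid (a point): Bystander: dark metal torch standing on its tail on the bench, 145 mm tall, 48 mm across its head. Point at half height, z up.
- reel_mid (a point): Bystander: small reel of solder lying flat, 60 mm in diameter, 42 mm high. Point at half height, z up.
- meter_mid (a point): Bystander: flat black pocket multimeter, 130 x 70 x 32 mm, lying on the bench, screen up. Point at half height; x along its length, z up.

How it is judged (in metres and radians):
On the way:
1. the bottle leans by itself, at rest and let go, base in the tub and cap end against the end wall it pointed to (15 to 60 degrees off upright) (contact force between bottle and the fingers below 0.05 N and linear speed of bottle below 0.02 m/s and angular speed of bottle below 0.2 rad/s and angle between bottle_mid's own z axis and vertical between 0.26 and 1.05 rad and x of bottle_cap in the frame of bin above 0.09 m and contact force between bottle and bin above 0.2 N), for 0.3 s.
At the end, for the whole second after the job is handed in: The bottle stands cap up on its base on the tub's floor (within 4 degrees of upright), its centre no more than 38 mm from the inner face of the end wall it leaned on (a gap of 20 mm or less), at rest and let go (contact force between bottle and the fingers below 0.05 N and linear speed of bottle below 0.02 m/s and angular speed of bottle below 0.2 rad/s and y of bottle_mid in the frame of bin between -0.125 and 0.125 m and angle between bottle_mid's own z axis and vertical below 0.07 rad and x of bottle_mid in the frame of bin between 0.082 and 0.12 m and z of bottle_mid in the frame of bin between 0.084 and 0.094 m); the robot touches nothing.
It fails at once if the bottle's base comes above the tub's rim (z of bottle_base in the frame of bin above 0.105 m).
It fails at once if a bystander is moved by more than 30 mm or knocked over (distance of any of torch_mid, reel_mid, meter_mid from where it was at the start of the episode above 0.03 m).
It also fails if it takes over 51 s, if anything falls off the work surface, if the arm or the gripper's body presses on something with over 40 N, if the wrist force passes 120 N, or if a joint passes its speed limit or range.

ROBOT

A 6-joint arm with a two-finger parallel gripper is mounted at the origin on the work surface. World frame = base frame: x ahead of the robot, y to its left, z up, the work surface at z = 0. Lengths are in mm, angles in rad, forces in N, time in s.
With the tool pointing down it reaches from about 275 to 750 mm from the base axis. Payload 10.2 kg.
Tool frame: the origin (TCP) lies midway between the tips of the shut fingers; the grasp point (between the pads) lies 19 mm behind it (ctrl.grasp_offset is the distance from the TCP to the grasp point, in mm); z points along the fingers, y is the line along which they close (so a half turn about z gives the same grasp; the last joint's range is limited). The gripper opens to 85 mm and grips with 20 to 120 N. Pads are 22 mm wide; open, the fingers measure 114 mm over their backs; the gripper's body (76 mm by 85 mm) begins 54 mm behind the grasp point. The pads swing forward as they close: fully open they stand 13 mm farther back than shut.
Start: joints at [-1.432, 0.313, 1.498, -0, 1.331, -0.223], TCP at [185.816, -491.023, 199.794] pointing down, gripper open.
Joint ranges: [-2.94, 2.94], [-0.97, 2.17], [0.19, 2.56], [-1.23, 4.37], [0.02, 3.11], [-2.88, 2.88]. Speed limits (rad/s): [2.39, 2.39, 3.01, 3.14, 3.14, 3.14].

INTERFACE

Orientations are given as a unit quaternion [w, x, y, z].
In Python, from rig import ctrl, viewer, models gives the robot as it stands. The module is installed in compiled form; this text tells all that it offers.
- The arm moves only by the shell command python3 -m pendant 'ROWS' [OPENING] [FORCE]. ROWS is text: rows parted by semicolons, each of 4 numbers parted by spaces: the shift along the tool's x, y, z in m, then the turn about the tool's z in rad. In form: x y z yaw; .... A call has 1 to 10 rows; each row shifts and turns the commanded pose from where the row before left it, along the tool's axes as they then stand; what a row does not reach is not made up. A row lasts 1/8 s, in which the tool goes at most 62.5 mm and 10.7 degrees, less where a joint would pass 70% of its speed; a pose out of reach is approached as far as the arm can. A call is refused whole if a number of a shift passes 0.0625 or a number of a turn 0.188, either way. A call with a gripper value outside its range is refused whole. OPENING is the opening, from 0 (shut) to 1 (fully open), set as the call begins (- or left out, the last holds). The fingers move at their own pace and stop on an object; FORCE is the grip in N (left out, the last holds). Time passes only in rows, so rows that do not move let the fingers close. It gives the time, the measured TCP pose, the force, the opening and the grip force at its end, in the units of the state.
- ctrl.sense(): the state, without advancing time (a new reading comes with each control period).
- viewer.capture(name): name is "side" or "top"; returns a dict with "color" (400x640x3 uint8, red, green, blue), "vertical_fov" (degrees; the focal length in pixels is half the picture's height over the tangent of half this angle, whatever the lens; pixels are square), "cx", "cy" (the principal point, pixels), "dist" ([k1, k2, p1, p2, k3] as OpenCV has them; the pictures are not rectified), "pose" (4x4, takes a point from camera to world coordinates). Camera axes: x right, y down, z forward; pixel columns grow to the right and rows downward; lengths in mm; the calibration is good to about 2 mm. A picture is of the moment at which its call begins. There is no depth.
- ctrl.finish_job(): hands the job in; it is judged then, once.
Trained networks look in the newest picture that a camera, given by its name, has taken for a name from the list of things; names that differ only in an ending like _2 or _b are one class to them, and where a whole thing is asked for, a point or a joint stands for the part that bears it (a point fixed in the world has none). Each returns a list of dicts, best first, with "p" (0 to 1); they miss things now and then, are a little off and sometimes report something else, mostly with a low value. They report only what shows in the picture. A call takes as long as a camera call.
- models.boxes_of(camera, query): "at" ([x, y, z] in mm, in world coordinates, good to about 4 mm: the middle of the surface that is visible of it).
The state is a dict: "time_s": time; "joints": joint angles; "dq": joint speeds; "tau": joint torques, N m; "eef_pos": TCP position; "ee_rot": TCP orientation; "force": force on the tool from outside, world axes, zero at the start; "wrist_torque": the same for the moment, N m; "grip_width": opening from 0.0 (shut) to 1.0 (fully open); "grip_force": force on a finger pad.
Only numpy, scipy, OpenCV 4.12 (cv2) and the standard library are available. Lean on these libraries where they do the work, as an engineer would, in place of code of your own. Each camera call takes 0.05 s, during which the arm holds its last target. There are 200 camera calls.

## Working session

There is one attempt and no reset: what is moved stays moved. The work goes in short steps, Python scripts to look and compute and a shell command to move; the robot and the scene stay as the last step left them, time stands still between calls to the robot, and variables do not carry over. Pictures are saved under pics/ and viewed, at most 10 in all, crops included, and the job is handed in when it is done.

```bash
mkdir -p pics; cat > h.py <<'E'
import numpy as np, cv2
from rig import ctrl, viewer, models
def K(c):
    f=c["color"].shape[0]/2/np.tan(np.radians(c["vertical_fov"])/2)
    return np.array([[f,0,c["cx"]],[0,f,c["cy"]],[0,0,1.]])
def px2w(c,uv,z):
    p=cv2.undistortPoints(np.array([[uv]],float),K(c),np.array(c["dist"],float))[0,0]
    T=np.array(c["pose"]); d=T[:3,:3]@[p[0],p[1],1]; o=T[:3,3]
    return o+d*(z-o[2])/d[2]
def w2px(c,P):
    T=np.linalg.inv(np.array(c["pose"])); r,_=cv2.Rodrigues(T[:3,:3])
    return cv2.projectPoints(np.array(P,float).reshape(-1,1,3),r,T[:3,3],K(c),np.array(c["dist"],float))[0][:,0]
def snap(cam,name):
    c=viewer.capture(cam); cv2.imwrite(f"pics/{name}.png",c["color"][:,:,::-1]); return c
E
python3 - <<'E'
from h import *
for cam in("top","side"):
    c=snap(cam,cam+"0"); print(cam,np.round(np.array(c["pose"]),2).tolist())
    for q in("bin","bottle_mid","bottle_base","bottle_cap","torch_mid","reel_mid","meter_mid"):
        print(q,[(np.round(r["at"]).tolist(),round(r["p"],2)) for r in models.boxes_of(cam,q)[:2]])
s=ctrl.sense(); print(s, ctrl.grasp_offset)
E
```

```text
top [[0.06, -0.98, 0.21, 234.77], [-1.0, -0.06, 0.02, -23.99], [-0.01, -0.21, -0.98, 1603.32], [0.0, 0.0, 0.0, 1.0]]
bin [([531.0, 84.0, 1.0], 0.86), ([396.0, -409.0, 142.0], 0.61)]
bottle_mid [([478.0, 101.0, 39.0], 0.92)]
bottle_base [([476.0, 99.0, 37.0], 0.89)]
bottle_cap [([479.0, 97.0, 44.0], 0.67)]
torch_mid [([449.0, 436.0, 44.0], 0.66), ([397.0, -409.0, 139.0], 0.61)]
reel_mid [([447.0, 435.0, 44.0], 0.79)]
meter_mid [([676.0, -436.0, 30.0], 0.95)]
side [[-0.99, -0.09, 0.08, 443.61], [-0.12, 0.7, -0.7, 800.23], [0.01, -0.71, -0.71, 858.72], [0.0, 0.0, 0.0, 1.0]]
bin [([527.0, 48.0, 35.0], 0.78)]
bottle_mid [([476.0, 107.0, 38.0], 0.79), ([400.0, -407.0, 93.0], 0.6)]
bottle_base [([469.0, 107.0, 42.0], 0.64)]
bottle_cap [([480.0, 116.0, 41.0], 0.86)]
torch_mid [([400.0, -402.0, 94.0], 0.65)]
reel_mid [([454.0, 446.0, 40.0], 0.81), ([677.0, -416.0, 30.0], 0.27)]
meter_mid [([678.0, -416.0, 32.0], 0.83)]
{'time_s': 0.8, 'joints': array([-1.43237846e+00,  3.12864064e-01,  1.49769648e+00,  3.36376362e-06,
        1.33102749e+00, -2.23423440e-01]), 'dq': array([ 0.00158283,  0.00117181, -0.00147163, -0.0008175 ,  0.00043171,
       -0.00035695]), 'tau': array([ 7.49323099e-04, -4.12137794e+01, -2.59897184e+01, -9.58671785e-05,
        4.21126078e-04, -1.23508372e-05]), 'eef_pos': array([ 185.8263379 , -491.01241411,  199.81389988]), 'ee_rot': array([2.37570839e-06, 9.83678523e-01, 1.79934885e-01, 1.53421070e-06]), 'force': array([-0.60951438,  0.25087249, -0.03717389]), 'wrist_torque': array([-0.01086427, -0.01250559, -0.00928842]), 'grip_force': 0.0, 'grip_width': 0.9957887396805688} 18.700000000000003
```

View pics/top0.png

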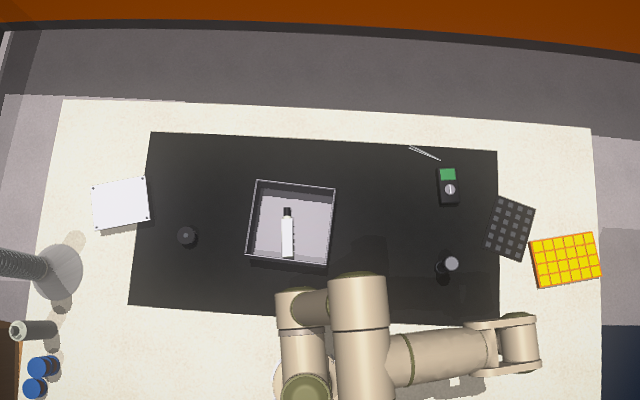

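View pics/side0.png

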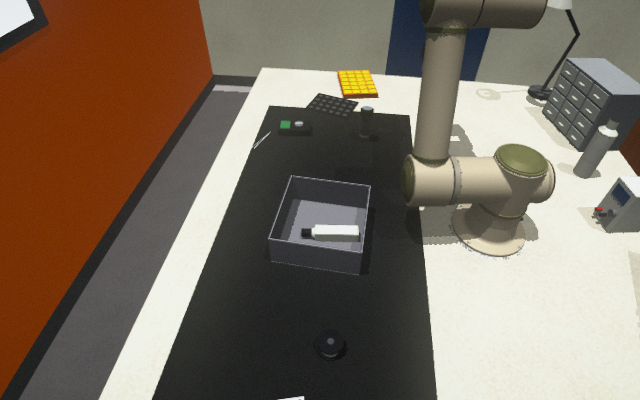

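Both views show the tub at mid-table with the bottle's cap pointing away from the robot. In top view the rim corners are near (257,180), (336,188), (328,267) and (245,263), and the bottle runs from base (287,257) to cap (287,207). The torch, reel and meter are all well away. I'll measure from an enlarged crop.

```bash
python3 - <<'E'
from h import *
c=cv2.imread("pics/top0.png"); a=cv2.resize(c[170:275,235:345],None,fx=5.4,fy=5.4,interpolation=cv2.INTER_CUBIC)
cv2.imwrite("pics/crop0.png",a)
t=viewer.capture("top"); img=t["color"].astype(int)
m=np.zeros(img.shape[:2],np.uint8); sub=(img[195:265,270:305].min(2)>215); m[195:265,270:305]=sub
n,l,st,ce=cv2.connectedComponentsWithStats(m); i=1+np.argmax(st[1:,4]); print(st[i],ce[i])
r=cv2.minAreaRect(np.argwhere(l==i)[:,::-1].astype(np.float32)); print(r)
for p in cv2.boxPoints(r): print(p.round(1),px2w(t,p,41).round(0))
E
```

```text
[281 216  11  41 400] [286.3375 235.9425]
((286.0, 236.0), (40.0, 10.0), 90.0)
[281. 216.] [539. 124.  41.]
[291. 216.] [541.  90.  41.]
[291. 256.] [408.  81.  41.]
[281. 256.] [406. 114.  41.]
```

View pics/crop0.png

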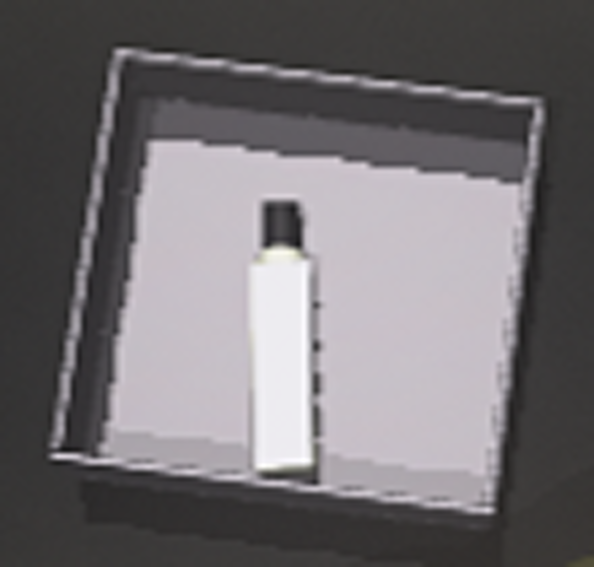

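The crop shows the outer rim corners at (115,48), (545,100), (493,515) and (50,460). The body's corners are (250,262), (310,262), (313,468) and (257,472), and the cap end runs from (262,202) to (300,202).

```bash
python3 - <<'E'
from h import *
t=viewer.capture("top")
f=lambda p:(np.array(p)+.5)/5.4-.5+np.array([235,170])
R=np.array([px2w(t,f(p),105) for p in((115,48),(545,100),(493,515),(50,460))])
print(R.round(0).tolist(), [np.linalg.norm(R[i]-R[(i+1)%4]).round() for i in range(4)])
C=R.mean(0)[:2]; d=(R[0]+R[1]-R[2]-R[3])[:2]; e=(R[0]+R[3]-R[1]-R[2])[:2]
y1=np.arctan2(d[1],d[0]); y2=np.arctan2(-e[0],e[1]); print("bin",C.round(1),np.degrees([y1,y2]).round(1))
y=(y1+y2)/2; X=np.array([np.cos(y),np.sin(y)]);Y=np.array([-X[1],X[0]])
B=[px2w(t,f(p),z)[:2] for p,z in(((280,262),41),((285,470),41),((281,202),28))]
for b in B: print(b.round(1),"bin",((b-C)@X).round(1),((b-C)@Y).round(1))
v=B[0]-B[1]; print("bottle yaw",np.degrees(np.arctan2(v[1],v[0])).round(1),np.linalg.norm(v), np.linalg.norm(B[2]-B[1]))
v=B[2]-B[1]; print(np.degrees(np.arctan2(v[1],v[0])).round(1))
s=ctrl.sense(); from scipy.spatial.transform import Rotation as Ro
q=s["ee_rot"]; print(Ro.from_quat([*q[1:],q[0]]).as_matrix().round(3))
E
```

```text
[[645.0, 209.0, 105.0], [628.0, -51.0, 105.0], [379.0, -34.0, 105.0], [395.0, 225.0, 105.0]] [np.float64(260.0), np.float64(249.0), np.float64(260.0), np.float64(250.0)]
bin [511.9  87.3] [-3.9 -3.7]
[532.6 105. ] bin 19.5 19.1
[405.   92.7] bin -107.0 -1.6
[573.1 108.3] bin 59.6 25.0
bottle yaw 5.5 128.1922541089378 168.76516620685038
5.3
[[ 0.935  0.354  0.   ]
 [ 0.354 -0.935 -0.   ]
 [ 0.     0.    -1.   ]]
```

```bash
python3 -m pendant '0 0 0 0.134; 0 0 0 0.133; 0.0357 -0.0467 0 0; 0.0357 -0.0467 0 0; 0.0357 -0.0467 0 0; 0.0357 -0.0467 0 0; 0.0357 -0.0467 0 0; 0.0357 -0.0467 0 0; 0.0357 -0.0467 0 0; 0.0357 -0.0467 0 0' 1 20; python3 -m pendant '0.0357 -0.0467 0 0; 0.0357 -0.0467 0 0; 0.0357 -0.0467 0 0; 0.0357 -0.0467 0 0; 0 0 0 0'
```

```text
time_s: 2.15
eef_pos: [435.6, -90.3, 200.1]
ee_rot: [0.0, 0.999, 0.047, 0.0]
force: [0.0, -0.2, -0.5]
grip_width: 1.002
grip_force: 0.0
time_s: 2.78
eef_pos: [559.9, 110.3, 198.9]
ee_rot: [-0.0, 0.999, 0.049, -0.0]
force: [-0.8, -0.5, 0.2]
grip_width: 1.001
grip_force: 0.0
```

```bash
python3 -m pendant '0 0.003 0.05 0; 0 0 0.05 0; 0 0 0.045 0; 0 0 0.03 0; 0 0 0.013 0; 0 0 0 0'; python3 -m pendant '0 0 0 0;0 0 0 0;0 0 0 0;0 0 0 0;0 0 0 0;0 0 0 0' 0 20; python3 - <<'E'
from h import *
print(ctrl.sense()); snap("side","s1")
E
```

```text
time_s: 3.52
eef_pos: [559.5, 104.0, 12.0]
ee_rot: [0.0, 0.999, 0.047, -0.0]
force: [-0.7, 0.6, 0.7]
grip_width: 0.999
grip_force: 0.0
time_s: 4.28
eef_pos: [559.5, 104.4, 11.8]
ee_rot: [0.0, 0.999, 0.047, -0.0]
force: [0.9, 0.0, -0.3]
grip_width: 0.004
grip_force: 0.0
{'time_s': 4.275, 'joints': array([-2.12615856e-02,  6.18126394e-01,  1.56509889e+00, -1.63173874e-05,
        9.58439385e-01,  1.45471219e+00]), 'dq': array([-0.00167596,  0.0008626 , -0.00067552,  0.00070411, -0.0015555 ,
       -0.0007122 ]), 'tau': array([ 4.11415240e-03, -4.95771897e+01, -2.08921051e+01,  1.38866444e-04,
        9.48244488e-04, -6.09182439e-05]), 'eef_pos': array([559.50908783, 104.42461833,  11.77099418]), 'ee_rot': array([ 4.18934405e-06,  9.98876073e-01,  4.73982022e-02, -3.63833310e-05]), 'force': array([ 0.93747341,  0.00783416, -0.3138333 ]), 'wrist_torque': array([0.02935429, 0.02960267, 0.01181554]), 'grip_force': 0.0, 'grip_width': 0.004348911365138665}
```

```bash
python3 - <<'E'
from h import *
c=viewer.capture("side")["color"][160:290,240:420]; t=viewer.capture("top")["color"][160:290,220:400]
a=np.hstack([c,t])[:,:,::-1]; cv2.imwrite("pics/c1.png",cv2.resize(a,None,fx=2.2,fy=2.2,interpolation=cv2.INTER_CUBIC))
E
```

```text
(no output)
```

View pics/c1.png

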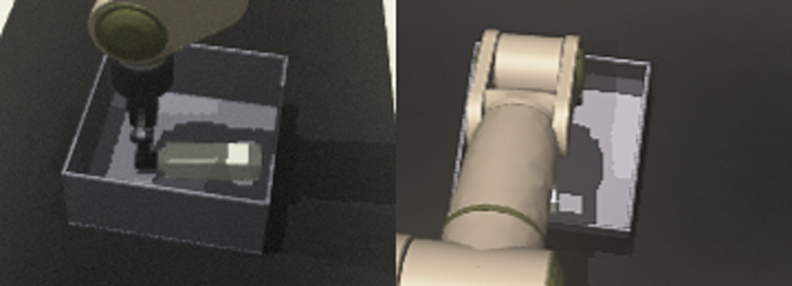

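The left (side) half of this view shows the fingers shut around crop (145,160), with the body still spanning its original columns. The cap is either hidden or squeezed aside. I'll zoom in with the expected positions marked.

```bash
python3 - <<'E'
from h import *
t=viewer.capture("side"); a=cv2.resize(t["color"][190:260,270:380],None,fx=7,fy=7,interpolation=cv2.INTER_CUBIC)[:,:,::-1].copy()
u=np.array([np.cos(np.radians(5.4)),np.sin(np.radians(5.4))]);b=np.array([405,92.7])
P=[[*(b+u*d),23] for d in(0,128,138,168)]+[[559.5,104.4,12],[559.5,104.4,60]]
for p,col in zip(w2px(t,P),[(0,0,255)]*4+[(0,255,0)]*2):
    print(p.round(1)); q=((p-[270,190]+.5)*7).astype(int); cv2.circle(a,tuple(int(v) for v in q),3,col,-1)
a=np.clip(a.astype(float)*1.8,0,255); cv2.imwrite("pics/c2.png",a)
for q in("bottle_cap","bottle_mid"):print(q,models.boxes_of("side",q)[:2])
E
```

```text
[357.5 233. ]
[314.2 232. ]
[310.8 231.9]
[300.7 231.7]
[305.2 233.4]
[304.9 222.8]
bottle_cap [{'at': [474.1, 111.4, 38.6], 'p': 0.68}]
bottle_mid [{'at': [477.3, 105.4, 37.4], 'p': 0.91}][ WARN:0@0.540] global loadsave.cpp:1063 imwrite_ Unsupported depth image for selected encoder is fallbacked to CV_8U.
```

View pics/c2.png

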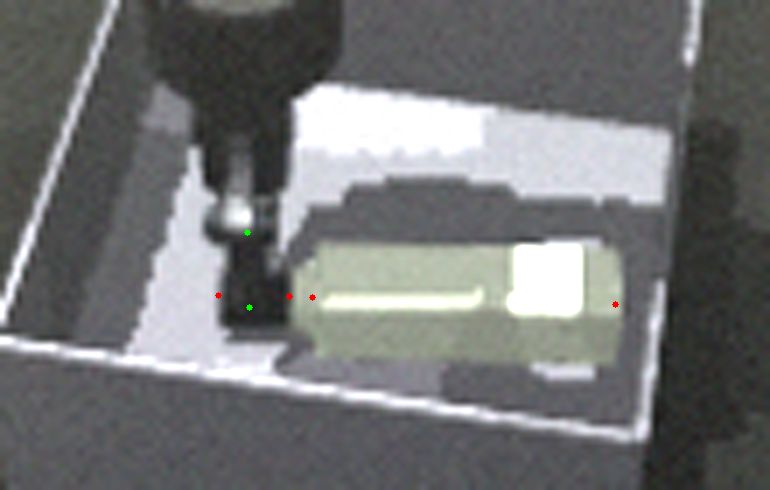

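The body hasn't moved (red axis marks match), and the dark block at (225–290, 270–335) is the cap with the fingers on it. So the zero opening reading is odd. A small test lift will show whether it is held.

```bash
python3 -m pendant '0 0 -0.008 0; 0 0 -0.01 0; 0 0 -0.012 0; 0 0 0 0;0 0 0 0'; python3 - <<'E'
from h import *
s=ctrl.sense(); print(s["force"],s["wrist_torque"],s["grip_width"],s["grip_force"])
t=viewer.capture("side"); a=cv2.resize(t["color"][170:260,270:380],None,fx=6,fy=6,interpolation=cv2.INTER_CUBIC)[:,:,::-1]
cv2.imwrite("pics/c3.png",cv2.convertScaleAbs(a,alpha=1.8))
E
```

```text
time_s: 5.2
eef_pos: [559.4, 104.4, 41.7]
ee_rot: [-0.0, 0.999, 0.047, -0.0]
force: [0.8, -0.3, -0.3]
grip_width: 0.003
grip_force: 0.0
[ 0.7929019  -0.33848345 -0.27398003] [-0.0146204   0.01570652 -0.01239486] 0.002891625762597754 0.0
```

View pics/c3.png

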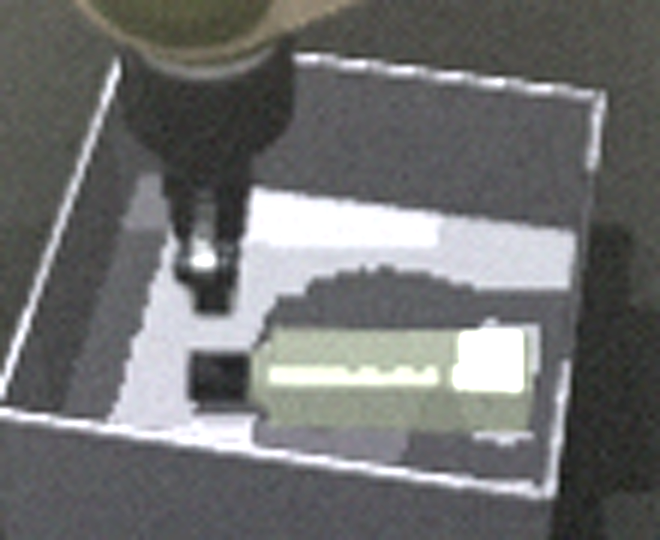

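The view shows the shut fingertips at crop (212,310), clear above the untouched cap at (190–250, 352–410). They closed over the cap without catching it. I'll check what height that tip pixel implies.

```bash
python3 - <<'E'
from h import *
t=viewer.capture("side")
for z in(30,42,55,62,70): print(z,px2w(t,[305.3,221.7],z).round(1))
print(w2px(t,[[559.4,104.4,z] for z in(41.7,55,65)]).round(1))
# cap check: both cams
print(px2w(t,[270+190/6,170+381/6],23),px2w(t,[270+190/6,170+381/6],0))
for r in models.boxes_of("side","bottle_mid")[:1]: print(r)
E
```

```text
30 [563.2  73.9  30. ]
42 [561.5  84.4  42. ]
55 [559.6  95.8  55. ]
62 [558.6 102.   62. ]
70 [557.5 109.   70. ]
[[305.  226.9]
 [305.  223.9]
 [304.9 221.6]]
[568.24842563 115.03050108  23.        ] [571.67851494  96.17290612   0.        ]
{'at': [476.1, 107.7, 36.2], 'p': 0.57}
```

```bash
python3 -m pendant '0 0.055 0 0; 0 0 0.025 0; 0 0 0.01 0;0 0 0 0'; python3 -m pendant '0 0 0.003 0;0 0 0 0'; python3 -m pendant '0 0 0.003 0;0 0 0 0';python3 -m pendant '0 0 0.003 0;0 0 0 0'
```

```text
time_s: 5.85
eef_pos: [564.3, 50.1, 6.3]
ee_rot: [-0.0, 0.999, 0.048, -0.001]
force: [-0.2, 1.0, 0.0]
grip_width: -0.002
grip_force: 0.0
time_s: 6.1
eef_pos: [564.9, 49.9, 4.1]
ee_rot: [0.0, 0.999, 0.048, 0.0]
force: [0.2, -0.2, 0.6]
grip_width: 0.001
grip_force: 0.0
time_s: 6.35
eef_pos: [564.6, 49.7, 0.7]
ee_rot: [-0.0, 0.999, 0.047, -0.0]
force: [0.5, -0.7, 0.6]
grip_width: -0.004
grip_force: 0.0
time_s: 6.6
eef_pos: [564.6, 49.7, -2.5]
ee_rot: [-0.0, 0.999, 0.047, -0.0]
force: [0.0, -0.8, -0.8]
grip_width: -0.003
grip_force: 0.0
```

The reported TCP is already below the tub's floor with no contact, so the reading is biased low in z. I'll keep feeling downward.

```bash
for i in 1; do python3 -m pendant '0 0 0.003 0;0 0 0.003 0;0 0 0 0'; done;  python3 -m pendant '0 0 0.003 0;0 0 0 0'; python3 -m pendant '0 0 0.003 0;0 0 0 0'
```

```text
time_s: 6.98
eef_pos: [564.5, 49.7, -8.5]
ee_rot: [-0.0, 0.999, 0.047, -0.0]
force: [-0.1, 1.0, 0.7]
grip_width: -0.002
grip_force: 0.0
time_s: 7.22
eef_pos: [564.6, 49.7, -11.4]
ee_rot: [-0.0, 0.999, 0.047, -0.0]
force: [-0.2, -0.7, 0.1]
grip_width: 0.0
grip_force: 0.0
time_s: 7.48
eef_pos: [564.6, 49.7, -14.5]
ee_rot: [-0.0, 0.999, 0.047, -0.0]
force: [0.7, -0.1, 0.3]
grip_width: -0.0
grip_force: 0.0
```

```bash
python3 -m pendant '0 0 0.002 0;0 0 0 0'; python3 -m pendant '0 0 0.002 0;0 0 0 0'; python3 - <<'E'
from h import *
t=viewer.capture("side"); cv2.imwrite("pics/c4.png",cv2.convertScaleAbs(cv2.resize(t["color"][170:260,270:380],None,fx=6,fy=6,interpolation=cv2.INTER_CUBIC)[:,:,::-1],alpha=1.8))
print(w2px(t,[[564.6,49.7,z] for z in (-17,0,5,10)]))
E
```

```text
time_s: 7.72
eef_pos: [564.6, 49.7, -16.4]
ee_rot: [-0.0, 0.999, 0.047, -0.0]
force: [-0.4, -0.5, -0.5]
grip_width: 0.002
grip_force: 0.0
time_s: 7.98
eef_pos: [564.6, 49.7, -18.4]
ee_rot: [-0.0, 0.999, 0.047, -0.0]
force: [0.0, 0.6, -0.7]
grip_width: -0.001
grip_force: 0.0
[[306.23642326 225.87484303]
 [306.14743646 222.28720649]
 [306.12093489 221.21743197]
 [306.09428164 220.14092039]]
```

```bash
python3 -m pendant '0 0 0.002 0;0 0 0 0'; python3 -m pendant '0 0 0.002 0;0 0 0 0'; python3 -m pendant '0 0 0.002 0;0 0 0 0'
```

```text
time_s: 8.28
eef_pos: [564.6, 49.7, -20.4]
ee_rot: [-0.0, 0.999, 0.047, -0.0]
force: [-0.0, 0.4, 0.2]
grip_width: 0.001
grip_force: 0.0
time_s: 8.52
eef_pos: [564.6, 49.7, -22.4]
ee_rot: [-0.0, 0.999, 0.047, -0.0]
force: [-0.3, -0.1, 0.0]
grip_width: -0.004
grip_force: 0.0
time_s: 8.78
eef_pos: [564.6, 49.7, -24.4]
ee_rot: [-0.0, 0.999, 0.047, -0.0]
force: [0.3, -0.7, 0.5]
grip_width: 0.003
grip_force: 0.0
```

View pics/c4.png

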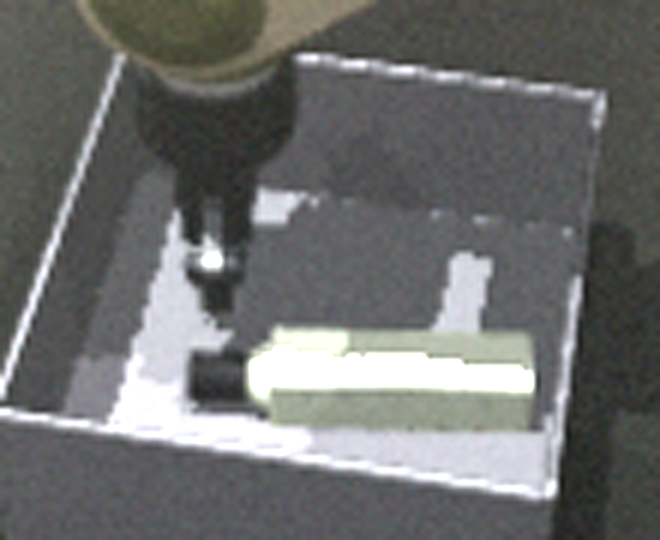

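The tip is at crop (218,310), just over the floor, with its shadow slightly below it. I'll continue down to contact.

```bash
python3 -m pendant '0 0 0.002 0;0 0 0 0'; python3 -m pendant '0 0 0.002 0;0 0 0 0'; python3 -m pendant '0 0 0.002 0;0 0 0 0'
```

```text
time_s: 9.02
eef_pos: [564.7, 49.7, -26.3]
ee_rot: [-0.0, 0.999, 0.047, -0.0]
force: [-0.1, 0.6, -0.2]
grip_width: -0.003
grip_force: 0.0
time_s: 9.28
eef_pos: [564.8, 49.6, -26.5]
ee_rot: [0.0, 0.999, 0.048, 0.0]
force: [-8.1, -0.5, 18.9]
grip_width: -0.002
grip_force: 9.1
time_s: 9.52
eef_pos: [564.9, 49.6, -26.6]
ee_rot: [0.0, 0.999, 0.048, 0.0]
force: [-17.3, -0.4, 38.0]
grip_width: -0.001
grip_force: 19.1
```

Contact with the floor (real z = 5 mm) came at reported z = -26.4, so real z is about reported + 31 mm, and x and y agree with the images. The first grasp therefore closed above the cap. I'll retry at the proper depth.

```bash
python3 -m pendant '0 0 -0.03 0; 0 0 -0.025 0; 0 -0.029 0 0; 0 -0.029 0 0; 0 0 0 0; 0 0 0.022 0; 0 0 0.016 0; 0 0 0.006 0; 0 0 0 0' 1 20; python3 -m pendant '0 0 0 0;0 0 0 0;0 0 0 0;0 0 0 0;0 0 0 0' 0 20
```

```text
time_s: 10.65
eef_pos: [559.2, 107.2, -19.4]
ee_rot: [-0.0, 0.999, 0.047, -0.0]
force: [0.0, -0.3, 0.0]
grip_width: 0.997
grip_force: 0.0
time_s: 11.28
eef_pos: [559.4, 107.4, -18.9]
ee_rot: [0.0, 0.999, 0.047, 0.0]
force: [0.7, -1.1, 3.0]
grip_width: 0.268
grip_force: 22.7
```

Gripped: 0.268 × 85 ≈ 23 mm, which matches the cap. Now a first lift along the arc, then a check that the bottle pivots.

```bash
python3 -m pendant '-0.001 0 -0.01 0; -0.003 0 -0.015 0; -0.006 0 -0.015 0; -0.009 0 -0.018 0; -0.011 0 -0.018 0;0 0 0 0'; python3 - <<'E'
from h import *
s=ctrl.sense(); print(s["force"],s["wrist_torque"])
t=viewer.capture("side"); cv2.imwrite("pics/c5.png",cv2.convertScaleAbs(cv2.resize(t["color"][150:270,250:400],None,fx=5,fy=5,interpolation=cv2.INTER_CUBIC)[:,:,::-1],alpha=1.8))
E
```

```text
time_s: 12.02
eef_pos: [540.0, 103.8, 64.0]
ee_rot: [0.001, 0.999, 0.047, 0.015]
force: [34.7, -0.8, 3.5]
grip_width: 0.267
grip_force: 43.6
[34.7057653  -0.7882709   3.52273805] [-0.02026325 -5.9850317  -0.01351309]
```

View pics/c5.png

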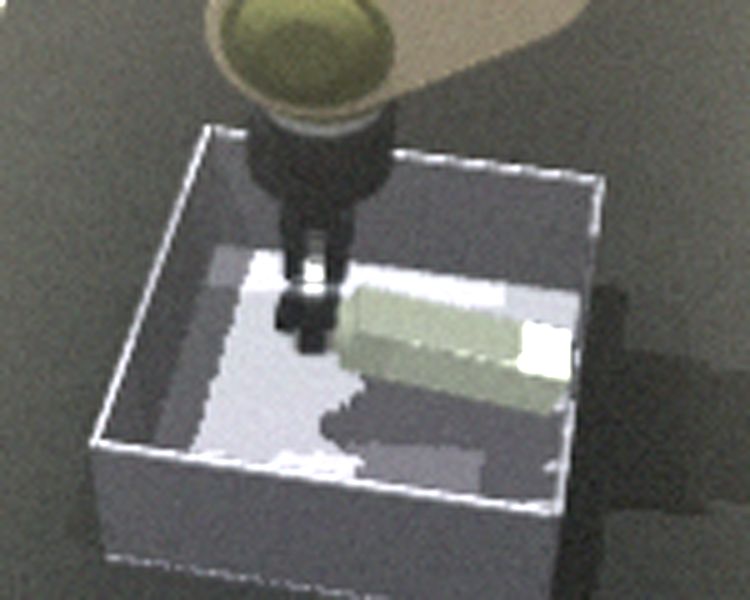

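The bottle did pivot: it is tilted about 16° nose-up. The cap is at crop (290,315) and the base is at (560,375), pressed at 35 N against the tub's near wall. That wall contact can be used to force further rotation. I'll follow an arc about the pinned base with less squeeze.

```bash
python3 -m pendant '0.003 0 -0.011 0; -0.002 0 -0.011 0; -0.004 0 -0.011 0; -0.005 0 -0.011 0;0 0 0 0'; python3 - <<'E'
from h import *
t=viewer.capture("side"); cv2.imwrite("pics/c6.png",cv2.convertScaleAbs(cv2.resize(t["color"][150:270,250:400],None,fx=5,fy=5,interpolation=cv2.INTER_CUBIC)[:,:,::-1],alpha=1.8))
for q in ("bottle_mid",):print(models.boxes_of("side",q)[:1])
E
```

```text
time_s: 12.7
eef_pos: [526.1, 103.3, 105.2]
ee_rot: [0.001, 0.999, 0.047, 0.008]
force: [16.5, -1.3, 5.8]
grip_width: 0.269
grip_force: 36.2
[{'at': [458.7, 107.2, 114.0], 'p': 0.78}]
```

```bash
python3 -m pendant '-0.006 0 -0.010 0; -0.006 0 -0.010 0; -0.008 0 -0.009 0; -0.008 0 -0.009 0;0 0 0 0'; python3 - <<'E'
from h import *
t=viewer.capture("side"); cv2.imwrite("pics/c7.png",cv2.convertScaleAbs(cv2.resize(t["color"][130:270,250:400],None,fx=4,fy=4,interpolation=cv2.INTER_CUBIC)[:,:,::-1],alpha=1.8))
for q in ("bottle_mid",):print(models.boxes_of("side",q)[:1])
E
```

```text
time_s: 13.42
eef_pos: [496.5, 100.7, 142.4]
ee_rot: [0.001, 0.999, 0.047, 0.006]
force: [10.0, -0.4, 4.6]
grip_width: 0.271
grip_force: 39.3
[{'at': [442.4, 110.1, 130.1], 'p': 0.91}]
```

View pics/c7.png

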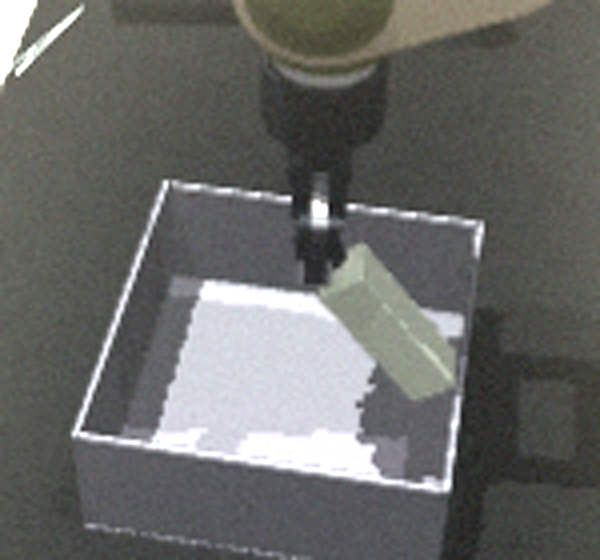

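The bottle is now nose-up at about 50°, with the cap at crop (320,275) and the base at (430,385) inside the tub. I'll go a bit further, then back off the near wall.

```bash
python3 -m pendant '-0.007 0 -0.007 0; -0.007 0 -0.006 0; -0.007 0 -0.005 0;-0.007 0 -0.003 0; 0 0 0 0'; python3 -m pendant '0.02 0 0 0; 0.04 0 0 0;0.04 0 0 0.08; 0 0 0 0.08;0 0 0 0'; python3 - <<'E'
from h import *
t=viewer.capture("side"); cv2.imwrite("pics/c8.png",t["color"][:,:,::-1])
print(models.boxes_of("side","bottle_mid")[:1],models.boxes_of("side","bottle_base")[:1])
im=t["color"][130:270,250:400].astype(int)
# body mask: greenish-white, brighter than black gripper
m=((im.min(2)>75)&(im[:,:,1]-im[:,:,2]>8)).astype(np.uint8)
n,l,st,ce=cv2.connectedComponentsWithStats(m); i=1+np.argmax(st[1:,4]); print(st[i]+np.array([250,130,0,0,0]))
r=cv2.minAreaRect(np.argwhere(l==i)[:,::-1].astype(np.float32)); print(cv2.boxPoints(r)+[250,130])
E
```

```text
time_s: 14.15
eef_pos: [466.3, 98.3, 161.1]
ee_rot: [0.0, 0.999, 0.047, 0.002]
force: [4.4, -1.0, 2.6]
grip_width: 0.27
grip_force: 36.6
time_s: 14.78
eef_pos: [564.4, 108.2, 159.0]
ee_rot: [-0.0, 0.999, -0.032, -0.002]
force: [-0.6, 0.5, -1.7]
grip_width: 0.266
grip_force: 34.8
[{'at': [525.3, 123.9, 145.0], 'p': 0.94}] [{'at': [518.8, 125.2, 145.8], 'p': 0.74}]
[250 130   9  22 108]
[[250. 130.]
 [258. 130.]
 [258. 151.]
 [250. 151.]]
```

```bash
cat > tilt.py <<'E'
from h import *
from scipy.optimize import minimize
def mask(t,reg=(130,285,262,400)):
    im=t["color"].astype(int); m=((im.min(2)>50)&(im[:,:,1]-im[:,:,2]>6)); o=np.zeros(m.shape,np.uint8)
    a,b,c,d=reg; o[a:b,c:d]=m[a:b,c:d]; o=cv2.morphologyEx(o,cv2.MORPH_OPEN,np.ones((3,3),np.uint8))
    n,l,st,ce=cv2.connectedComponentsWithStats(o)
    i=1+np.argmax(st[1:,4]); return (l==i).astype(np.uint8),st[i]
def body(t,P,th,yaw):   # P = centre of base, th = lean to +x, silhouette of body
    u=np.array([np.cos(yaw)*np.sin(th),np.sin(yaw)*np.sin(th),np.cos(th)]);v=np.array([-np.sin(yaw),np.cos(yaw),0]);w=np.cross(u,v)
    c=[P+u*d+v*a+w*b for d in(0,128) for a in(-18,18) for b in(-18,18)]
    p=w2px(t,c); o=np.zeros(t["color"].shape[:2],np.uint8)
    cv2.fillConvexPoly(o,cv2.convexHull(p.astype(np.float32)).round().astype(np.int32),1); return o
def fit(t,G,d,yaw):      # G = grip point world, d along axis
    m,st=mask(t); best=[]
    for th in np.radians(np.arange(0,75,2)):
        u=np.array([np.cos(yaw)*np.sin(th),np.sin(yaw)*np.sin(th),np.cos(th)])
        for dx in(-6,-3,0,3,6):
            for dy in (0,5,10):
              for dd in (d-8,d,d+8):
                o=body(t,G+[dx,dy,0]-u*dd,th,yaw); best.append(((o&m).sum()/max(1,(o|m).sum()),np.degrees(th),dx,dy,dd))
    best.sort(reverse=True); return st,best[:4]
E
python3 - <<'E'
from tilt import *
t=viewer.capture("side"); st,b=fit(t,np.array([564.4,108.2,201]),155,np.radians(-3.8)); print(st); [print(np.round(x,2)) for x in b]
E
```

```text
[311 205  19  23 171]
[  0.22  22.    -3.     0.   163.  ]
[  0.22  24.     0.     0.   163.  ]
[  0.22  24.    -3.     0.   163.  ]
[  0.22  24.    -6.     0.   163.  ]
```

```bash
python3 - <<'E'
from tilt import *
t=viewer.capture("side"); im=t["color"][170:262:3,290:352:2].astype(int)
print("G (cols 290..350 step2)")
for i,r in enumerate(im): print(170+3*i,' '.join(f"{int(p[1]):3d}{'+' if p[1]-p[2]>4 else '-' if p[2]-p[1]>4 else ' '}" for p in r))
E
```

```text
G (cols 290..350 step2)
170  50   47   32   51   55   32   31+  25   28   31   43   44   41   40   43   39   39   37   39   37   39   41   39   39   44   43   40   38   41   40   40 
173  50+  43   65   77   71   30   27   29   25   28   45   40   41   43+  41   39   45   40   39   40   41   39   36   41   37   38   37   42   38   44   43 
176  69   56  122  219  125   31   34   23   26   36   42   42   42+  42   42   39   37   40   40+  39   42   41   37   42   40   41   41   37   38   43   39 
179  89-  61  150  142   65   72   27   30   26   52-  67   86  100-  86-  92- 122- 137- 101-  61   32   38   40   37   37   38   39   40   38   39   40   43 
182  47   34   41   41   27   27   26   30   26   43   53   51-  50   51   48   51   50   50   46   49   49-  58   74   89   93   87- 100  131- 134-  92   55 
185  43   32   32   30   27   28   29   34   22   23   54   50   51   52   52   47   52   51   49   52   52   49   50   48   51   49   52   46   52   51   53 
188  47   47   31   30   30   27   24   47   22   21   36   54   60   54   50   51   49   48-  47   47   51   50   50   49
[... 3151 characters left out ...]
  82-  85- 103- 129- 146- 150- 112-  90-  69-  71-  72-  73-  70-
251  49   46   49   55   52   45   48   47   48   45   50   51   47   44-  55   48   46   48   48   48   49   49   49   49   50   48   50   60-  79-  84  105-
254  46   49-  50   47-  49   44-  52   51   47   47-  49   49   44   45   45-  48   47   51   47   48   50   47   51   46   46   46   47   49   46   52-  44 
257  51   46   46   48   46   47   48   47-  49   48   44   48   48   46   50   46   49   48   47   46   48-  46   51   50   45   46   46   47   45   46   47 
260  51   51   49   46   49   48   49   47   48   49   46   46-  47   49   46   47   48   49   48   49   47   50   48   49   44   51   44   48   52   46-  48
```

```bash
sed -i 's/m=((im.min(2)>50).*; o=np.zeros(m.shape,np.uint8)/b=cv2.GaussianBlur(t["color"],(3,3),0).astype(int); m=((b.min(2)>55)\&(b[:,:,1]-b[:,:,2]>3)); o=np.zeros(m.shape,np.uint8)/' tilt.py; python3 - <<'E'
from tilt import *
t=viewer.capture("side"); st,b=fit(t,np.array([564.4,108.2,201]),155,np.radians(-3.8)); print(st); [print(np.round(x,2)) for x in b]
E
```

```text
[301 189  30  41 660]
[  0.82  24.    -6.     0.   147.  ]
[  0.81  22.    -6.     0.   147.  ]
[  0.8  24.   -3.    0.  155. ]
[  0.8  24.   -6.    5.  147. ]
```

Fit: the lean is about 24° off upright (IoU 0.82), with the grip about 150 mm from the base. The base's lower edge is about 50 mm above the floor. I'll lower it and approach the far wall.

```bash
python3 -m pendant '0.015 0 0.02 0; 0.015 0 0.015 0; 0.015 0 0.009 0; 0.005 0 0 0; 0 0 0 0';  python3 -m pendant '0.005 0 0 0; 0.005 0 0 0; 0 0 0 0'; python3 -m pendant '0.005 0 0 0; 0 0 0 0'; python3 - <<'E'
from tilt import *
s=ctrl.sense(); p=s["eef_pos"]; t=viewer.capture("side"); st,b=fit(t,p+[0,0,42],150,np.radians(-3.8)); print(st); [print(np.round(x,2)) for x in b[:3]]
E
```

```text
time_s: 15.7
eef_pos: [615.1, 104.7, 116.2]
ee_rot: [-0.0, 0.999, -0.033, 0.0]
force: [-0.2, -0.4, -1.4]
grip_width: 0.274
grip_force: 34.8
time_s: 16.08
eef_pos: [625.4, 104.0, 115.9]
ee_rot: [-0.0, 0.999, -0.033, 0.0]
force: [-0.4, 0.1, -0.7]
grip_width: 0.268
grip_force: 34.8
time_s: 16.32
eef_pos: [630.3, 103.7, 115.7]
ee_rot: [-0.0, 0.999, -0.033, 0.0]
force: [-0.2, 0.0, -0.7]
grip_width: 0.267
grip_force: 34.8
[279 130  47  20 665]
[  0.  74.   6.  10. 158.]
[  0.  74.   6.  10. 150.]
[  0.  74.   6.  10. 142.]
```

```bash
sed -i 's/reg=(130,/reg=(178,/' tilt.py; python3 -m pendant '0.004 0 0 0; 0 0 0 0';  python3 -m pendant '0.004 0 0 0; 0 0 0 0';  python3 - <<'E'
from tilt import *
s=ctrl.sense(); p=s["eef_pos"]; t=viewer.capture("side"); st,b=fit(t,p+[0,0,42],150,np.radians(-3.8)); print(st); [print(np.round(x,2)) for x in b[:3]]
E
```

```text
time_s: 16.62
eef_pos: [634.3, 103.4, 115.7]
ee_rot: [-0.0, 0.999, -0.033, 0.0]
force: [-0.3, -0.7, -0.3]
grip_width: 0.272
grip_force: 34.8
time_s: 16.88
eef_pos: [638.3, 103.2, 115.7]
ee_rot: [-0.0, 0.999, -0.033, 0.0]
force: [0.1, -0.4, -1.1]
grip_width: 0.269
grip_force: 34.8
[275 197  30  39 648]
[  0.84  22.    -6.     0.   150.  ]
[  0.83  22.    -6.     0.   142.  ]
[  0.82  22.    -6.     0.   158.  ]
```

```bash
python3 -m pendant '0.003 0 0.003 0; 0 0 0 0';  python3 -m pendant '0.003 0 0 0; 0 0 0 0'; python3 -m pendant '0.003 0 0 0; 0 0 0 0'
```

```text
time_s: 17.18
eef_pos: [641.0, 103.0, 112.4]
ee_rot: [0.0, 0.999, -0.033, -0.0]
force: [-1.5, -0.0, -0.5]
grip_width: 0.273
grip_force: 34.8
time_s: 17.42
eef_pos: [643.4, 102.9, 112.4]
ee_rot: [0.0, 0.999, -0.033, -0.001]
force: [-4.6, -1.0, -1.3]
grip_width: 0.27
grip_force: 33.6
time_s: 17.68
eef_pos: [646.3, 102.6, 112.3]
ee_rot: [0.0, 0.999, -0.033, -0.001]
force: [-5.6, -0.5, -1.3]
grip_width: 0.268
grip_force: 31.7
```

Wall contact. Now I'll lower to the floor.

```bash
python3 -m pendant '0 0 0.002 0; 0 0 0 0';  python3 -m pendant '0 0 0.002 0; 0 0 0 0'; python3 -m pendant '0 0 0.002 0; 0 0 0 0'; python3 - <<'E'
from tilt import *
s=ctrl.sense(); p=s["eef_pos"]; t=viewer.capture("side"); st,b=fit(t,p+[0,0,42],150,np.radians(-3.8)); print(st); [print(np.round(x,2)) for x in b[:3]]
E
```

```text
time_s: 17.92
eef_pos: [646.9, 102.6, 111.5]
ee_rot: [0.0, 0.999, -0.033, -0.0]
force: [-4.8, 0.2, 3.6]
grip_width: 0.271
grip_force: 31.9
time_s: 18.18
eef_pos: [647.1, 102.7, 109.6]
ee_rot: [-0.0, 0.999, -0.033, 0.0]
force: [-4.5, -0.7, 4.4]
grip_width: 0.27
grip_force: 31.4
time_s: 18.42
eef_pos: [647.2, 102.7, 107.4]
ee_rot: [-0.0, 0.999, -0.033, 0.0]
force: [-4.4, -0.3, 4.6]
grip_width: 0.271
grip_force: 31.0
[274 198  33  40 684]
[  0.86  28.    -6.     0.   150.  ]
[  0.85  30.    -6.     0.   150.  ]
[  0.84  32.    -3.     0.   150.  ]
```

```bash
python3 -m pendant '0 0 0.001 0;0 0 0 0;0 0 0 0;0 0 0 0;0 0 0 0;0 0 0 0' 1; python3 - <<'E'
from tilt import *
s=ctrl.sense(); p=s["eef_pos"]; t=viewer.capture("side"); st,b=fit(t,p+[0,0,42],150,np.radians(-3.8)); print(st); [print(np.round(x,2)) for x in b[:3]]
E
```

```text
time_s: 19.23
eef_pos: [647.1, 102.6, 105.8]
ee_rot: [-0.0, 0.999, -0.033, 0.0]
force: [0.8, -0.9, -0.4]
grip_width: 0.999
grip_force: 0.0
[275 200  32  39 659]
[  0.84  28.    -6.     0.   158.  ]
[  0.81  30.    -3.     0.   158.  ]
[  0.81  26.    -6.     0.   150.  ]
```

The bottle leans freely at about 28° (fingers open, no force). Next: rise, turn a quarter so the fingers straddle the cap along the tub's x, and check the lean again.

```bash
python3 -m pendant '0 0 -0.02 0;0 0 -0.05 0; 0 0 -0.03 -0.1745; 0 0 0 -0.1745;0 0 0 -0.1745;0 0 0 -0.1745;0 0 0 -0.1745;0 0 0 -0.1745;0 0 0 -0.1745;0 0 0 -0.1745'; python3 -m pendant '0 0 0 -0.1745;0 0 0 0;0 0 0 0';python3 - <<'E'
from tilt import *
t=viewer.capture("side"); st,b=fit(t,np.array([641,103,148.]),153,np.radians(-3.8)); print(st); [print(np.round(x,2)) for x in b[:3]]
for cam in("side","top"):
    t=viewer.capture(cam); print(cam,[models.boxes_of(cam,q)[:1] for q in("bottle_cap","bottle_mid")])
p=w2px(t,[[641,103,148]])[0].round().astype(int); print(p); u,v=p
for r in t["color"][v-14:v+22:2,u-14:u+14:1].max(2): print(' '.join(f"{x:3d}" for x in r))
E
```

```text
time_s: 20.52
eef_pos: [647.0, 102.7, 205.8]
ee_rot: [0.0, 0.785, 0.62, 0.0]
force: [0.1, 0.6, 0.2]
grip_width: 1.001
grip_force: 0.0
time_s: 20.9
eef_pos: [647.1, 102.6, 205.8]
ee_rot: [0.0, 0.731, 0.682, 0.0]
force: [-0.4, -0.0, 0.4]
grip_width: 1.001
grip_force: 0.0
[275 200  32  39 666]
[  0.87  24.    -6.     0.   153.  ]
[  0.85  22.    -6.     0.   153.  ]
[  0.85  28.     0.     0.   153.  ]
side [[{'at': [602.5, 120.6, 94.4], 'p': 0.76}], [{'at': [601.2, 117.1, 93.9], 'p': 0.8}]]
top [[], []]
[287 178]
119 115  91  69  68  70  56  44  46  47  47  49  50  51  53  54  55  53 197 240 239 238 238 239 245 177  74  75
224 224 224 225 227 228 228 230 228 229 230 224 221 219 214 206 175 122 218 242 238 238 238 239 246 173  67  75
221 221 220 221 223 224 223 225 229 228 223 224 222 218 210 203 197 178 226 240 238 238 238 240 240 162  69  72
220 220 220 221 222 222 220 220 219 214 211 208 203 198 191 185 179 157 223 240 238 238 238 242 219 128  71  69
237 232 229 224 221 219 213 209 206 201 198 191 186 177 173 168 155 177 231 240 239 238 239 244 193  97  74  68
240 237 233 227 223 218
[... 732 characters left out ...]
 148 151 138  96  68  63  63
217 215 213 210 209 205 202 200 196 193 187 184 178 160 149 146 142 131 117 123 126 127 130 117  88  67  63  62
217 216 212 210 208 205 203 200 197 194 192 185 170 156 149 145 143 131 117  92  94 100 101  99  83  66  62  62
217 215 213 210 208 205 202 199 197 194 189 185 174 157 147 142 140 130 115  97  82  79  83  84  77  70  66  65
217 215 213 210 208 204 201 198 196 193 188 182 176 162 149 141 136 126 113  98  85  81  82  80  81  80  81  80
217 216 213 210 207 204 200 197 194 190 185 178 173 165 155 146 134 123 112  97  83  81  81  81  80  80  81  82
217 215 213 211 208 204 199 197 194 189 183 178 172 165 156 146 135 121 111  92  81  81  81  81  81  82  80  81
```

Still leaning at about 26°. I'll lower the open fingers around the cap, half close them, and draw the cap back upright.

```bash
python3 -m pendant '0 -0.004 0.03 0; 0 0 0.04 0; 0 0 0.02 0; 0 0 0.01 0; 0 0 0 0'; python3 -m pendant '0 0 0 0;0 0 0 0;0 0 0 0;0 0 0 0' 0.55 20
```

```text
time_s: 21.88
eef_pos: [643.1, 102.9, 105.8]
ee_rot: [-0.0, 0.73, 0.684, -0.0]
force: [0.1, 0.2, 0.3]
grip_width: 0.996
grip_force: 0.0
time_s: 22.38
eef_pos: [643.2, 102.9, 105.9]
ee_rot: [0.0, 0.73, 0.684, 0.0]
force: [-0.5, 0.5, -0.7]
grip_width: 0.548
grip_force: 0.0
```

```bash
python3 -m pendant '0 -0.008 0 0;0 -0.01 0 0;0 -0.01 0 0;0 -0.01 0 0;0 -0.01 0 0;0 -0.01 0 0;0 -0.009 0 0;0 -0.008 0 0;0 0 0 0;0 0 0 0'; python3 - <<'E'
from tilt import *
s=ctrl.sense(); p=s["eef_pos"]; t=viewer.capture("side"); st,b=fit(t,np.array([562,100,158.]),153,np.radians(-3.8)); print(st); [print(np.round(x,2)) for x in b[:3]]
E
```

```text
time_s: 23.62
eef_pos: [568.4, 107.8, 105.8]
ee_rot: [0.0, 0.73, 0.684, 0.0]
force: [0.3, 0.1, 1.3]
grip_width: 0.554
grip_force: 0.1
[297 206  19  35 487]
[  0.77   4.     0.     0.   161.  ]
[  0.77   4.     0.     5.   161.  ]
[  0.76   2.    -6.    10.   161.  ]
```

The bottle is now about upright near x ≈ 562. I'll close on the cap.

```bash
python3 -m pendant '0 -0.003 0 0;0 0 0 0;0 0 0 0;0 0 0 0;0 0 0 0' 0 20; python3 - <<'E'
from tilt import *
s=ctrl.sense(); p=s["eef_pos"]; t=viewer.capture("side"); st,b=fit(t,np.array([564,105,158.]),153,np.radians(-3.8)); print(st); [print(np.round(x,2)) for x in b[:3]]
E
```

```text
time_s: 24.3
eef_pos: [564.7, 108.1, 106.0]
ee_rot: [-0.0, 0.73, 0.684, -0.0]
force: [-3.1, -0.1, 5.2]
grip_width: 0.356
grip_force: 18.0
[296 206  20  35 496]
[  0.76   4.    -3.     5.   161.  ]
[  0.76   6.     0.     5.   153.  ]
[  0.76   4.    -3.     0.   161.  ]
```

Opening is 30 mm with an upward force, so the tips are on the tapered shoulder. I'll reopen, rise 9 mm and close on the cap itself.

```bash
python3 -m pendant '0 0 0 0;0 0 0 0;0 0 -0.009 0;0 0 0 0' 0.5 20; python3 -m pendant '0 0 0 0;0 0 0 0;0 0 0 0;0 0 0 0' 0 20
```

```text
time_s: 24.85
eef_pos: [565.8, 108.0, 115.8]
ee_rot: [0.001, 0.73, 0.684, 0.001]
force: [0.4, 0.2, 0.9]
grip_width: 0.498
grip_force: 0.1
time_s: 25.35
eef_pos: [565.1, 108.0, 114.9]
ee_rot: [-0.0, 0.73, 0.684, -0.0]
force: [-2.2, -1.0, 5.3]
grip_width: 0.293
grip_force: 20.0
```

```bash
python3 -m pendant '0 0 -0.006 0;0 0 0 0; 0 0.01 0 0;0 0.01 0 0;0 0.01 0 0;0 0.005 0 0;0 0 0 0'; python3 - <<'E'
from tilt import *
s=ctrl.sense(); p=s["eef_pos"]; t=viewer.capture("side"); st,b=fit(t,p+[0,0,42.],153,np.radians(-3.8)); print(st); [print(np.round(x,2)) for x in b[:4]]
cv2.imwrite("pics/c9.png",cv2.convertScaleAbs(cv2.resize(t["color"][130:270,250:400],None,fx=4,fy=4,interpolation=cv2.INTER_CUBIC)[:,:,::-1],alpha=1.8))
E
```

```text
time_s: 26.22
eef_pos: [600.3, 105.7, 120.5]
ee_rot: [-0.0, 0.73, 0.684, -0.0]
force: [0.9, -0.6, -0.5]
grip_width: 0.272
grip_force: 20.8
[282 203  17  35 500]
[  0.79   0.     0.     0.   153.  ]
[  0.79   2.     0.     5.   153.  ]
[  0.79   0.     0.    10.   153.  ]
[  0.78   0.    -3.     5.   145.  ]
```

The bottle hangs vertical at bin x ≈ 87. I'll move 7 mm on, lower to the floor and release.

```bash
python3 -m pendant '0 0.007 0 0;0 0 0 0;0 0 0.003 0;0 0 0 0'; python3 -m pendant '0 0 0.002 0;0 0 0 0'; python3 -m pendant '0 0 0.0015 0;0 0 0 0'
```

```text
time_s: 26.78
eef_pos: [606.8, 105.3, 117.4]
ee_rot: [-0.0, 0.73, 0.684, -0.0]
force: [-0.5, -0.4, -1.1]
grip_width: 0.271
grip_force: 20.8
time_s: 27.02
eef_pos: [607.1, 105.2, 115.8]
ee_rot: [0.0, 0.73, 0.684, -0.0]
force: [0.3, 0.1, -0.0]
grip_width: 0.269
grip_force: 20.8
time_s: 27.28
eef_pos: [607.6, 105.3, 115.6]
ee_rot: [0.001, 0.73, 0.684, 0.001]
force: [-2.0, 0.2, 6.6]
grip_width: 0.267
grip_force: 21.9
```

```bash
python3 -m pendant '0 0 -0.001 0;0 0 0 0'; python3 -m pendant '0 0 0 0;0 0 0 0;0 0 0 0;0 0 0 0;0 0 0 0' 1; python3 -m pendant '0 0 -0.02 0;0 0 -0.04 0;0 0 -0.04 0;-0.05 0 0 0;-0.05 0 0 0;-0.05 0 0 0;-0.05 0 0 0;-0.05 0 0 0;0 0 0 0'; python3 - <<'E'
from tilt import *
t=viewer.capture("side"); st,b=fit(t,np.array([607,105,158.]),153,np.radians(-3.8)); print(st); [print(np.round(x,2)) for x in b[:4]]
a=t["color"][130:270,230:400]; t2=viewer.capture("top"); b=t2["color"][140:280,220:390]
cv2.imwrite("pics/fin.png",cv2.convertScaleAbs(cv2.resize(np.hstack([a,b]),None,fx=2.3,fy=2.3,interpolation=cv2.INTER_CUBIC)[:,:,::-1],alpha=1.3))
for cam in("side","top"): print(models.boxes_of(cam,"bottle_mid")[:1],models.boxes_of(cam,"bottle_cap")[:1])
E
```

```text
time_s: 27.52
eef_pos: [607.3, 105.3, 115.6]
ee_rot: [0.0, 0.73, 0.684, 0.0]
force: [-0.3, -0.5, 2.8]
grip_width: 0.274
grip_force: 21.3
time_s: 28.15
eef_pos: [607.1, 105.3, 115.3]
ee_rot: [-0.0, 0.73, 0.684, -0.0]
force: [-0.0, 0.3, 0.2]
grip_width: 1.001
grip_force: 0.0
time_s: 29.28
eef_pos: [590.3, -147.3, 215.0]
ee_rot: [-0.0, 0.731, 0.682, -0.0]
force: [-0.4, -0.2, 0.0]
grip_width: 1.0
grip_force: 0.0
[281 202  16  37 501]
[  0.8   2.    0.    0.  153. ]
[  0.8   0.    0.    0.  161. ]
[  0.79   0.    -3.     5.   153.  ]
[  0.79   0.    -3.     0.   161.  ]
[{'at': [600.8, 121.1, 96.4], 'p': 0.65}] [{'at': [603.0, 122.4, 98.5], 'p': 0.57}]
[{'at': [594.3, 103.6, 130.3], 'p': 0.79}] [{'at': [594.0, 101.2, 134.3], 'p': 0.78}]
```

View pics/fin.png

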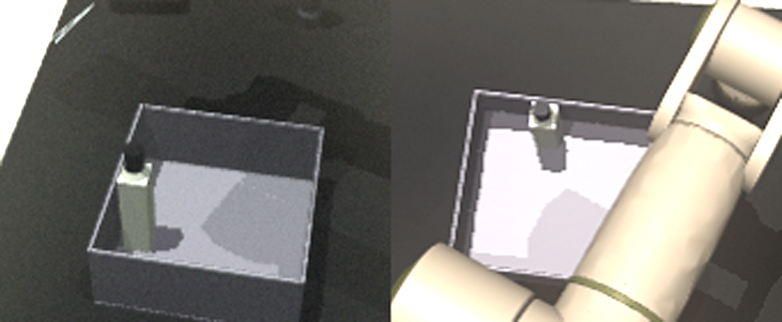

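The bottle stands upright in the far-wall corner area: side half with cap at (134,157) and base at (137,247), top half with cap at (543,107). One numeric check of the wall gap, with no more viewing.

```bash
python3 - <<'E'
from h import *
t=viewer.capture("top"); im=t["color"].astype(int)
a=np.radians(-3.8);X=np.array([np.cos(a),np.sin(a)])
b=cv2.GaussianBlur(t["color"],(3,3),0).astype(int)
m=np.zeros(im.shape[:2],np.uint8); s=b[178:206,276:300]; m[178:206,276:300]=(s[:,:,1]-s[:,:,2]>3)&(s.min(2)>80)
p=np.argwhere(m)[:,::-1]; print(len(p),p.min(0),p.max(0))
print(np.array2string(im[178:206,276:298,1],max_line_width=150))
for x in(83,88,93,98,102):
    w=np.array([512,87.3])+X*x+np.array([-X[1],X[0]])*24
    print(x,w2px(t,[[*w,173],[*(w+X*18),133],[*(w-X*18),133],[*(w-X*18),5]]).round(1).tolist())
E
```

```text
140 [280 187] [292 203]
[[ 59  60  60  59  60  60  60  60  61  60  60  60  60  60  59  61  61  61  62  61  61  61]
 [ 58  58  59  59  60  59  61  61  61  61  59  60  60  60  61  61  61  60  61  60  62  61]
 [ 54  56  56  57  58  58  58  58  59  59  59  60  60  59  60  60  60  61  61  62  61  61]
 [146 113  93  69  55  48  46  49  50  53  55  58  59  60  59  59  59  60  60  61  61  61]
 [100 113 148 170 177 180 182 182 148 117  97  71  59  55  53  51  53  56  56  59  59  60]
 [ 60  71  88  99  99  97  98 108 104 110 113 122 140 149 154 146 130 118 112  81  61  57]
 [ 58  59  57  55  48 201 180  92  80  86  88  89  82  77  78  79  91 116 148 166 175 180]
 [ 60  60  59  59  49 157 140  83  82  82  82  80 110 211 208 183 120  65  83  95  98  99]
 [ 61  60  60  59  66  90  87  81  82  84  85  82  75 172 234 246 162  48  55  57  57  58]
 [ 60  60  60  58  77 105  95  82  84  84  84  84  67 133 199 244 172  53  56  58  61  62]
 [ 58  59  59  56 129 130  93  83  84  84  86  93  66  95 150 205 145  57  57  59  61  63]
 [ 65  60  56  52 125 120  73  80  89  88  92  73  46  72 136 167 121  63  
[... 1113 characters left out ...]
 192 193 193 193 198 163 109  92  93  94  92  93  94  93  94  87  79  87  87 170 197]
 [192 192 193 193 193 196 164 110  91  93  93  93  94  94  93  93  87  91  94  91 173 197]
 [192 192 193 192 193 195 194 137  91  94  93  92  93  94  94  94  92  95  95  91 174 199]
 [193 193 193 193 192 194 198 142  91  95  95  95  96  96  95  95  96  96  96  92 106 174]]
83 [[284.8, 189.5], [286.5, 187.2], [284.9, 198.2], [287.6, 206.9]]
88 [[285.0, 188.0], [286.7, 185.7], [285.1, 196.7], [287.8, 205.5]]
93 [[285.3, 186.4], [287.0, 184.2], [285.4, 195.2], [288.0, 204.1]]
98 [[285.5, 184.9], [287.2, 182.7], [285.6, 193.6], [288.2, 202.7]]
102 [[285.7, 183.6], [287.4, 181.5], [285.8, 192.4], [288.4, 201.5]]
```

The body's top face spans rows 184 to 195, which puts it at bin x ≈ 92.5 mm, a gap of about 9 mm. Handing in.

```bash
python3 -c "
from rig import ctrl
print(ctrl.finish_job())"
```

```text
the job is handed in; nothing more can be done
None
```

I've handed the job in: the bottle leaned by itself against the far wall at about 26° off upright, and after a fresh grip on the cap it now stands upright, cap up, about 9 mm from that wall; no verdict was shown.

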